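# Charge a grinding vial and show it to the inspection camera

### The job

Tip all five grinding balls from the scoop through the funnel into the open vial, lay the scoop back down flat on the bench, and hang the funnel in the empty middle socket of the vial block. Then take the charged vial out of the block and hold it up, mouth up, in front of the inspection camera so that the balls in its bottom are at the focus point, 120 mm straight out from the lens, with the vial square across the camera's line of sight (leaning by as much as the camera looks down); finish while still holding it there. Do not shift the camera or the capped vial.

Things in the scene. Friction and masses are not known exactly. Their poses are not given: they have to be found in the camera images.
- scoop: open aluminium lab scoop, 90 g, lying on the bench. Origin: underside of its floor; +x out of the open nose, z up. Trough 44 mm wide, 22 mm deep, closed back at x = -32 mm; floor flat to x = +20 mm, then rising 16 degrees to the nose. Handle: straight level bar, x = -54 to -139 mm, 12 mm wide, 14 mm high, middle 28 mm above the underside
- scoop_nose (a point): middle of the scoop's front pouring edge, 49 mm ahead of the scoop's origin and 10 mm above its underside
- scoop_grip (a point): point in the scoop's handle, 85 mm behind the scoop's origin, 28 mm above its underside
- funnel: white funnel, 60 mm tall, 30 g. Origin: centre of the stem's lower end, z up. Stem 26 mm outside (22 inside), 27 mm long; then a cone to a straight round rim 64 mm outside (60 inside), 12 mm high, top edge at 60 mm. Four stop fins reach 23 mm out, their feet 25 mm above the stem's end: on these it stands on the vial's mouth (stem inside), and on the block's top when hung in a socket
- vial: open clear plastic grinding vial, 34 mm outside, 30 mm inside, 110 mm tall, floor 4 mm thick; about 40 g. Origin: centre of its underside, z along its axis to the mouth. Stands in one of the two end sockets of the block, under the funnel, its underside 8 mm above the bench
- vial_bed (a point): point on the vial's axis 15 mm above its underside: the middle of where the balls lie
- capped_vial: a like vial, already done, with a white screw cap (37 mm wide), 114 mm tall; in the other end socket of the block. Origin at the centre of its underside
- block: fixed white plastic vial block, 54 mm (its x) by 206 mm (its y) by 46 mm tall, origin at the centre of its underside; three round sockets 36.5 mm wide, 38 mm deep, in a row along its y, at -70, 0 and +70 mm
- empty_socket (a point): centre of the mouth of the middle socket, the empty one, 46 mm above the bench
- cam_lens (a point): centre of the lens face of the inspection camera's head, a grey cylinder 38 mm thick. Axes: -x is the line of sight (out of the lens, towards the robot's side and downward), y is level, z is square to the line of sight, pointing upward
- cam_focus (a point): the camera's focus point, in the air on the line of sight, 120 mm out from the lens face; same axes as cam_lens
- cam: the fixed inspection camera: grey foot 130 x 100 x 14 mm, 15 mm post 260 mm tall and the tilting head, whose pivot is 215 mm above the bench, over the origin; the lens looks to the body's -x side
- cam_tilt (a joint): how far the camera's head looks down from level, rad (0.28 to 0.58 at the start). Friction holds it where it is set; leave it
- ball_0: steel grinding ball, 9 mm, 10 g; origin at its centre; lies in the scoop's trough at the start
- ball_1: steel grinding ball, 9 mm, 10 g; origin at its centre; lies in the scoop's trough at the start
- ball_2: steel grinding ball, 9 mm, 10 g; origin at its centre; lies in the scoop's trough at the start
- ball_3: steel grinding ball, 9 mm, 10 g; origin at its centre; lies in the scoop's trough at the start
- ball_4: steel grinding ball, 9 mm, 10 g; origin at its centre; lies in the scoop's trough at the start
Not all that is in view belongs to the job. What is shaped like the block but purple is not meant.

How it is judged:
By the outcome, as a careful person would: the job done as asked, in the order asked, and still so for the second after the job is handed in, while the arm keeps its last pose, push and grip.
It also fails if it takes over 72 s, if anything falls off the work surface, if the arm or the gripper's body presses on something with over 40 N, if the wrist force passes 120 N, or if a joint passes its speed limit or range.

### The arm

A 7-joint arm with a two-finger parallel gripper is mounted at the origin on a cart in front of the work surface, level with it; the furniture and walls round the work are solid. World frame = base frame: x ahead of the robot, y to its left, z up, the work surface at z = 0. Lengths are in m, angles in rad, forces in N, time in s.
With the tool pointing down it reaches from about 0.4 to 0.75 m from the base axis. Payload 19.5 kg.
Tool frame: the origin (TCP) lies midway between the tips of the shut fingers; the grasp point (between the pads) lies 19 mm behind it; z points along the fingers, y is the line along which they close (so a half turn about z gives the same grasp; the last joint's range is limited). The gripper opens to 85 mm and grips with 20 to 120 N. Pads are 22 mm wide; open, the fingers measure 114 mm over their backs; the gripper's body (76 mm by 85 mm) begins 54 mm behind the grasp point. The pads swing forward as they close: fully open they stand 13 mm farther back than shut.
Start: joints at [-1.349, 0.707, -0.028, 1.485, 0.022, 0.951, -0.075], TCP at [0.15, 0.555, 0.231] pointing down, gripper open.
Joint ranges: [-2.71, 2.71], [-0.32, 2.16], [-1.57, 1.52], [0, 2.45], [-1.46, 4.6], [0, 2.02], [-2.83, 2.83]. Speed limits (rad/s): [1.89, 1.89, 2.57, 2.57, 3.01, 3.01, 3.01].

### API

Orientations are given as a unit quaternion [w, x, y, z].
In Python, from plant import robot, get_image, camera_params gives the robot as it stands.
- The arm moves only by the shell command python3 -m inch 'ROWS' [FORCE]. ROWS is JSON, a list of rows, each a list of 3 entries, a list of its own where there are three numbers: the shift along the tool's x, y, z in units of 25 mm (1.0 is 25 mm), then the turn, a rotation vector about the tool's x, y, z in units of 5 degrees (1.0 is 5 degrees), then the opening, from 0 (shut) to 1 (fully open). In form: [[[x, y, z], [wx, wy, wz], claw], ...]. A call has exactly 10 rows; each row shifts and turns the commanded pose from where the row before left it, along the tool's axes as they then stand; what a row does not reach is not made up. A row lasts 1/8 s, in which the tool goes at most 62.5 mm and 10.7 degrees, less where a joint would pass 70% of its speed; a pose out of reach is approached as far as the arm can. A call is refused whole if a number of a shift passes 1 or a number of a turn 1, either way. A call with a gripper value outside its range is refused whole. The fingers move at their own pace and stop on an object; FORCE is the grip in N (left out, the last holds). Time passes only in rows, so rows that do not move let the fingers close, or fill a call up. It gives the time, the measured TCP pose, the force, the opening and the grip force at its end, in the units of the state.
- robot.sense(): the state, without advancing time (a new reading comes with each control period).
- get_image(name): name is "scene" or "side" or "wrist"; returns the picture (420x560x3 uint8, red, green, blue); there is no depth.
- camera_params(name): a dict with "mtx" (3x3 intrinsics, pixels), "R" (3x3) and "t" (3): a world point X has camera coordinates R X + t. Camera axes: x right, y down, z forward; pixel columns grow to the right and rows downward; lengths in m; the calibration is good to about 2 mm. A picture is of the moment at which its call begins: read the wrist's pose just before it. camera_params takes no time and is no camera call; for the wrist camera it gives the pose at the moment of the call.
- robot.job_done(): hands the job in; it is judged then, once.
The state is a dict: "t": time; "q": joint angles; "qvel": joint speeds; "joint_efforts": joint torques, N m; "tool_pos": TCP position; "eef_rot": TCP orientation; "ft_force": force on the tool from outside, world axes, zero at the start; "ft_torque": the same for the moment, N m; "opening": opening from 0.0 (shut) to 1.0 (fully open); "grasp_force": force on a finger pad.
Only numpy, scipy, OpenCV 4.12 (cv2) and the standard library are available. Lean on these libraries where they do the work, as an engineer would, in place of code of your own. Each camera call takes 0.05 s, during which the arm holds its last target. There are 200 camera calls.

## Working session

There is one attempt and no reset: what is moved stays moved. The work goes in short steps, Python scripts to look and compute and a shell command to move; the robot and the scene stay as the last step left them, time stands still between calls to the robot, and variables do not carry over. Pictures are saved under pics/ and viewed, at most 10 in all, crops included, and the job is handed in when it is done.

```bash
ls; mkdir -p pics
cat > h.py <<'E'
import numpy as np, cv2, json
from plant import robot, get_image, camera_params
from scipy.spatial.transform import Rotation as Rn
def snap(n,f):
    im=get_image(n); cv2.imwrite('pics/'+f,im[:,:,::-1]); return im
def proj(n,X):
    c=camera_params(n); X=np.atleast_2d(X)
    p=(X@np.array(c['R']).T+c['t'])@np.array(c['mtx']).T
    return p[:,:2]/p[:,2:]
def ray(n,uv):
    c=camera_params(n); R=np.array(c['R']);
    d=R.T@np.linalg.solve(np.array(c['mtx']),[uv[0],uv[1],1]); return -R.T@np.array(c['t']),d/np.linalg.norm(d)
def onz(n,uv,z):
    o,d=ray(n,uv); return o+d*(z-o[2])/d[2]
def tri(a,ua,b,ub):
    o1,d1=ray(a,ua);o2,d2=ray(b,ub)
    s=np.linalg.lstsq(np.c_[d1,-d2],o2-o1,rcond=None)[0]
    p,q=o1+s[0]*d1,o2+s[1]*d2; return (p+q)/2,np.linalg.norm(p-q)
E
python3 - <<'E'
from h import *
for n in ['scene','side']:
    snap(n,n+'0.png'); c=camera_params(n); print(n,np.round(c['mtx'],1).tolist(),np.round(-np.array(c['R']).T@c['t'],3),np.round(c['R'],2).tolist())
s=robot.sense();print(s['t'],s['tool_pos'],s['eef_rot'],s['opening'],s['ft_force'])
E
```

```text
pics
scene [[483.4, 0.0, 265.4], [0.0, 483.4, 206.9], [0.0, 0.0, 1.0]] [-0.819  0.918  0.869] [[-0.54, -0.84, 0.02], [-0.35, 0.2, -0.92], [0.77, -0.5, -0.4]]
side [[481.7, 0.0, 272.3], [0.0, 481.7, 207.8], [0.0, 0.0, 1.0]] [-0.119 -1.212  0.691] [[0.89, -0.46, 0.01], [-0.16, -0.32, -0.93], [0.44, 0.83, -0.35]]
0.1 [0.14986292 0.55489308 0.2308895 ] [-5.58860683e-05  1.31508866e-01  9.91314880e-01 -4.72971884e-04] 1.0019564255905957 [-0.07514309  0.13722592 -0.68589813]
```

View pics/scene0.png

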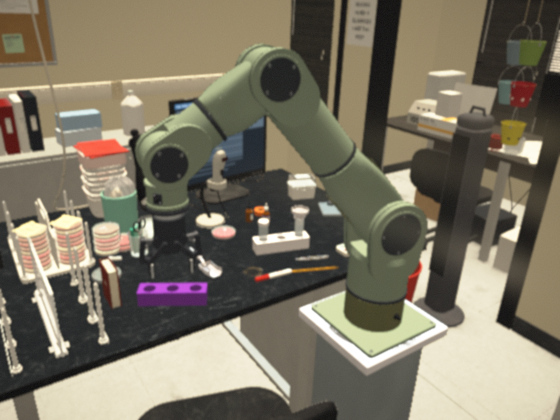

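View pics/side0.png

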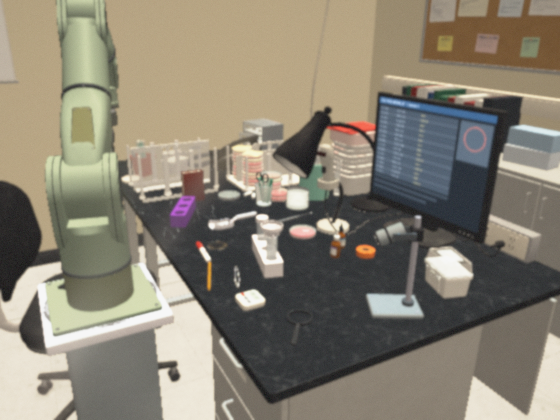

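Run:
```python
import cv2,numpy as np
a=cv2.imread('pics/scene0.png')[195:295,170:350]; b=cv2.imread('pics/side0.png')[200:320,200:430]
a=cv2.resize(a,(540,300),interpolation=cv2.INTER_CUBIC)
b=cv2.resize(b,(575,300),interpolation=cv2.INTER_CUBIC)
c=np.zeros((600,575,3),np.uint8);c[:300,:540]=a;c[300:]=b
cv2.imwrite('pics/c0.png',c)
```

```text
(no output)
```

View pics/c0.png

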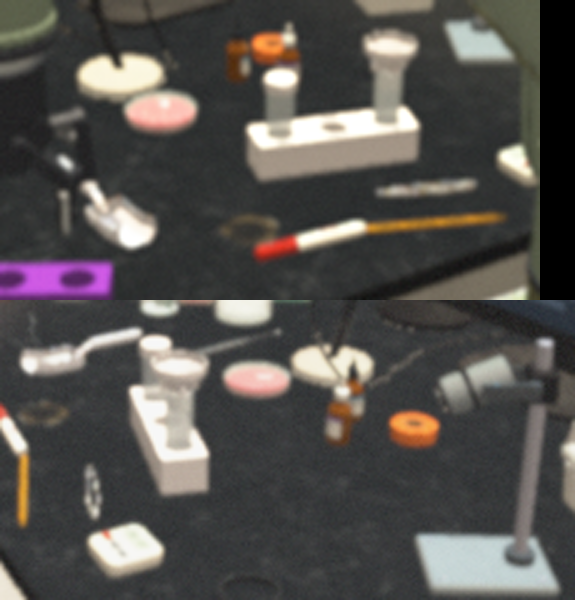

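Run:
```python
from h import *
S=lambda u,v:(170+u/3-.33,195+v/3-.33); D=lambda u,v:(200+u/2.5-.3,200+(v-300)/2.5-.3)
print('cap',onz('scene',S(281,75),.122),onz('side',D(155,343),.122),tri('scene',S(281,75),'side',D(155,343)))
print('rim',onz('scene',S(391,42),.153),onz('side',D(180,366),.153),tri('scene',S(391,42),'side',D(180,366)))
print('sock',onz('scene',S(334,127),.046))
for n,p,z in [('botL',(257,179),0),('botR',(419,160),0)]: print(n,onz('scene',S(*p),z))
for n,p,z in [('near1',(160,492),0),('near2',(208,488),0),('n1t',(157,463),.046),('n2t',(207,458),.046)]: print(n,onz('side',D(*p),z))
print('handle end',onz('side',D(140,333),.035),'bowl back',onz('side',D(82,353),.022),'nose',onz('side',D(24,365),.015), 'nose scene',onz('scene',S(138,245),.01),'tr',onz('scene',S(156,228),.022), onz('scene',S(88,208),.028))
for p in [(415,535),(535,533),(557,591),(430,592)]: print('foot',onz('side',D(*p),.014))
print('post base',onz('side',D(519,553),.014),'post top',onz('side',D(545,343),.26))
```

```text
cap [0.5134521  0.05886119 0.122     ] [0.51327417 0.05699851 0.122     ] (array([0.51404874, 0.05840956, 0.12149766]), np.float64(0.0002951866740959982))
rim [ 0.47109036 -0.07271559  0.153     ] [ 0.47290813 -0.08816662  0.153     ] (array([ 0.47823229, -0.07838836,  0.14863275]), np.float64(0.0007132429369924823))
sock [ 0.48867656 -0.00489749  0.046     ]
botL [0.49469955 0.10238596 0.        ]
botR [ 0.43354303 -0.09820439  0.        ]
near1 [ 0.4444318  -0.09429132  0.        ]
near2 [ 0.49946356 -0.11130254  0.        ]
n1t [ 0.43455719 -0.10610174  0.046     ]
n2t [ 0.49190751 -0.12113771  0.046     ]
handle end [0.60777355 0.29684897 0.035     ] bowl back [0.51167927 0.29254019 0.022     ] nose [0.42589633 0.30380965 0.015     ] nose scene [0.41944076 0.30260032 0.01      ] tr [0.42359132 0.27781675 0.022     ] [0.49188531 0.32825833 0.028     ]
foot [ 0.63613301 -0.32658338  0.014     ]
foot [ 0.75528626 -0.3824424   0.014     ]
foot [ 0.69582312 -0.47724833  0.014     ]
foot [ 0.5812752  -0.42086237  0.014     ]
post base [ 0.71138748 -0.40561587  0.014     ] post top [ 0.69726082 -0.41936628  0.26      ]
```

```bash
cat >> h.py <<'E'
def rot(xax,zax):
    z=np.array(zax,float);z/=np.linalg.norm(z);x=np.array(xax,float);x-=z*(x@z);x/=np.linalg.norm(x)
    return np.c_[x,np.cross(z,x),z]
def cur():
    s=robot.sense();return s,np.array(s['tool_pos']),Rn.from_quat(s['eef_rot'],scalar_first=True).as_matrix()
def plan(p,R,n,p0=None,R0=None):
    "equal rows (shift/25mm, turn/5deg) from p0,R0 (default: measured) to p,R; n rows"
    s,a,b=cur(); p0=a if p0 is None else p0; R0=b if R0 is None else R0
    W=Rn.from_matrix(R0.T@R).as_rotvec(); A=sum(R0@Rn.from_rotvec(W*i/n).as_matrix() for i in range(n))
    print(n,'rows: shift',np.round(np.linalg.solve(A,np.array(p)-p0)/.025,3),'turn',np.round(np.degrees(W)/5/n,3),'| pure shift tool',np.round(R0.T@(np.array(p)-p0)/.025,2))
E
python3 - <<'E'
from h import *
S=lambda u,v:(170+u/3-.33,195+v/3-.33); D=lambda u,v:(200+u/2.5-.3,200+(v-300)/2.5-.3)
print('lamp base',onz('scene',S(120,75),.015),onz('side',D(332,365),.015))
o,d=ray('side',(305,145));
for k in (1.5,1.6,1.7,1.8,1.9): print(k,o+k*d,proj('scene',o+k*d))
print('pen cup',onz('side',(264,205),0),'jar',onz('side',(298,208),0))
R=rot([-1,.03,0],[0,0,-1]); plan([.46,.32,.26],R,14); plan([.555,.2985,.25],R,20)
print(proj('scene',[[.7,-.4,.26],[.6,-.36,.16],[.7,-.4,.21]]))
E
```

```text
lamp base [0.81459849 0.12774429 0.015     ] [0.82277275 0.10486034 0.015     ]
1.5 [0.64867671 0.02960513 0.34619874] [[251.66023776 149.31275377]]
1.6 [0.69985734 0.11237994 0.32320149] [[225.27022551 154.85963556]]
1.7 [0.75103796 0.19515476 0.30020424] [[199.09233791 160.36193116]]
1.8 [0.80221859 0.27792957 0.27720698] [[173.12402759 165.82017598]]
1.9 [0.85339922 0.36070439 0.25420973] [[147.3627878  171.23489691]]
pen cup [0.71572753 0.4421353  0.        ] jar [0.82315578 0.34982781 0.        ]
14 rows: shift [-0.981 -0.527 -0.083] turn [-0.001 -0.    -0.191] | pure shift tool [-14.43  -5.84  -1.16]
20 rows: shift [-0.881 -0.384 -0.038] turn [-0.001 -0.    -0.134] | pure shift tool [-18.32  -5.68  -0.76]
[[331.34721755 151.57199063]
 [337.48116697 182.32725821]
 [330.46245076 162.69622981]]
```

```bash
python3 -m inch '[[[-0.88,-0.38,-0.04],[0,0,-0.13],1],[[-0.88,-0.38,-0.04],[0,0,-0.13],1],[[-0.88,-0.38,-0.04],[0,0,-0.13],1],[[-0.88,-0.38,-0.04],[0,0,-0.13],1],[[-0.88,-0.38,-0.04],[0,0,-0.13],1],[[-0.88,-0.38,-0.04],[0,0,-0.13],1],[[-0.88,-0.38,-0.04],[0,0,-0.13],1],[[-0.88,-0.38,-0.04],[0,0,-0.13],1],[[-0.88,-0.38,-0.04],[0,0,-0.13],1],[[-0.88,-0.38,-0.04],[0,0,-0.13],1]]'
python3 -m inch '[[[-0.88,-0.38,-0.04],[0,0,-0.13],1],[[-0.88,-0.38,-0.04],[0,0,-0.13],1],[[-0.88,-0.38,-0.04],[0,0,-0.13],1],[[-0.88,-0.38,-0.04],[0,0,-0.13],1],[[-0.88,-0.38,-0.04],[0,0,-0.13],1],[[-0.88,-0.38,-0.04],[0,0,-0.13],1],[[-0.88,-0.38,-0.04],[0,0,-0.13],1],[[-0.88,-0.38,-0.04],[0,0,-0.13],1],[[-0.88,-0.38,-0.04],[0,0,-0.13],1],[[0,0,0],[0,0,0],1]]'
python3 - <<'E'
from h import *
c=camera_params('wrist'); print(np.round(-np.array(c['R']).T@c['t'],3),np.round(c['R'],2).tolist(),c['mtx'][0][0])
w=snap('wrist','w1.png'); s=snap('scene','s1.png'); print(proj('wrist',[[.555,.2985,.028],[.42,.303,.01],[.473,-.08,.15]]))
out=np.zeros((600,800,3),np.uint8); out[:420,:560]=w[:,:,::-1]
out[420:600,:270]=cv2.resize(s[170:290,150:330,::-1],(270,180)); 
out[300:600,560:800]=cv2.resize(s[150:250,290:370,::-1],(240,300),interpolation=cv2.INTER_CUBIC); out[420:600,270:540]=cv2.resize(s[130:220,170:305,::-1],(270,180))
cv2.imwrite('pics/c1.png',out)
E
```

```text
t: 1.35
tool_pos: [0.3454, 0.4152, 0.2411]
eef_rot: [-0.0, 0.075, 0.997, -0.0]
ft_force: [-0.3, 0.1, 1.0]
opening: 1.002
grasp_force: 0.0
t: 2.6
tool_pos: [0.5337, 0.3088, 0.2497]
eef_rot: [-0.0, 0.025, 1.0, -0.0]
ft_force: [0.3, 0.2, -0.3]
opening: 1.0
grasp_force: 0.0
[0.453 0.314 0.394] [[0.05, 1.0, -0.0], [0.95, -0.05, 0.31], [0.31, -0.02, -0.95]] 378.80850654213566
[[ 265.70517929  192.46995382]
 [ 262.83470625   48.62876592]
 [-331.94002995  149.17120483]]
```

View pics/c1.png

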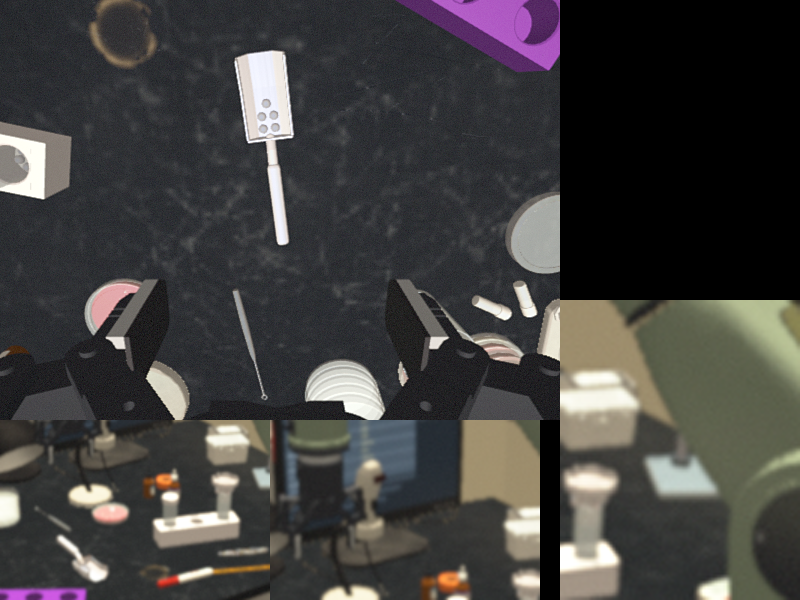

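Run:
```python
from h import *
s,p,R=cur()
he=onz('wrist',(282,242),.03); hs=onz('wrist',(273,168),.035); ns=onz('wrist',(262,52),.01); bk=onz('wrist',(270,140),.022)
print(he,hs,ns,bk)
d=ns-he;d[2]=0;print(np.linalg.norm(d)); d/=np.linalg.norm(d); print(d)
og=(ns-d*.049+he+d*.139)/2; g=og-d*.085; print('o',og,'grip',g)
T=rot(d,[0,0,-1]); plan([g[0],g[1],.012],T,10); print(proj('wrist',[og-d*.032+[0,0,.022],g+[0,0,.01]]))
print('block corners',[onz('wrist',u,.046).round(4) for u in [(71,137),(46,198)]])
```

```text
[0.60881707 0.31250238 0.03      ] [0.52886836 0.30723568 0.035     ] [0.42289082 0.30204187 0.01      ] [0.50374039 0.30545735 0.022     ]
0.1862202807124829
[-0.99842106 -0.05617281  0.        ]
o [0.470925   0.30474435 0.02      ] grip [0.55579079 0.30951904 0.02      ]
10 rows: shift [-0.095 -0.003  0.952] turn [-0.    -0.001 -0.12 ] | pure shift tool [-0.95  0.01  9.52]
[[270.74641718 142.08554522]
 [276.7044837  193.2724994 ]]
block corners [array([0.489, 0.125, 0.046]), array([0.5453, 0.0884, 0.046 ])]
```

```bash
python3 -m inch '[[[-0.1,0,0.97],[0,0,-0.12],1],[[-0.1,0,0.97],[0,0,-0.12],1],[[-0.1,0,0.97],[0,0,-0.12],0.6],[[-0.1,0,0.97],[0,0,-0.12],0.6],[[-0.1,0,0.97],[0,0,-0.12],0.6],[[-0.1,0,0.97],[0,0,-0.12],0.6],[[-0.1,0,0.97],[0,0,-0.12],0.6],[[-0.1,0,0.97],[0,0,-0.12],0.6],[[-0.1,0,0.97],[0,0,-0.12],0.6],[[-0.05,0,0.85],[0,0,-0.12],0.6]]'
python3 -m inch '[[[0,0,0],[0,0,0],0],[[0,0,0],[0,0,0],0],[[0,0,0],[0,0,0],0],[[0,0,0],[0,0,0],0],[[0,0,0],[0,0,0],0],[[0,0,0],[0,0,0],0],[[0,0,-0.1],[0,0,0],0],[[0,0,-0.3],[0,0,0],0],[[0,0,-0.5],[0,0,0],0],[[0,0,-0.7],[0,0,0],0]]' 80
```

```text
t: 3.95
tool_pos: [0.5558, 0.3106, 0.0099]
eef_rot: [-0.0, -0.029, 1.0, 0.0]
ft_force: [0.7, -0.3, 1.0]
opening: 0.599
grasp_force: 0.0
t: 5.2
tool_pos: [0.5564, 0.3099, 0.0519]
eef_rot: [-0.0, -0.028, 1.0, -0.0]
ft_force: [1.2, 0.2, -0.1]
opening: 0.124
grasp_force: 77.9
```

```bash
python3 -m inch '[[[-0.08,-0.2,-0.8],[0,0,0],0],[[-0.08,-0.4,-0.8],[0,0,0],0],[[-0.08,-0.6,-0.8],[0,0,0],0],[[-0.08,-0.8,-0.8],[0,0,0],0],[[-0.08,-0.9,-0.8],[0,0,0],0],[[-0.08,-0.9,-0.8],[0,0,0],0],[[-0.08,-0.9,-0.7],[0,0,0],0],[[-0.08,-0.9,-0.4],[0,0,0],0],[[-0.08,-0.9,0],[0,0,0],0],[[-0.08,-0.9,0],[0,0,0],0]]'
python3 -m inch '[[[-0.07,-0.9,0],[0,0,0],0],[[-0.07,-0.9,0],[0,0,0],0],[[-0.07,-0.9,0],[0,0,0],0],[[-0.07,-0.9,0],[0,0,0],0],[[-0.07,-0.9,0],[0,0,0],0],[[-0.07,-0.9,0],[0,0,0],0],[[-0.07,-0.9,0],[0,0,0],0],[[-0.07,-0.8,0],[0,0,0],0],[[-0.07,-0.6,0],[0,0,0],0],[[-0.07,-0.3,0],[0,0,0],0]]'
python3 - <<'E'
from h import *
w=snap('wrist','w2.png'); s=snap('scene','s2.png'); d=snap('side','d2.png')
print(proj('scene',[[.473,-.08,.153],[.6,-.36,.16]]),proj('side',[[.473,-.08,.153],[.6,-.36,.16]]))
out=np.zeros((600,800,3),np.uint8); out[:420,:560]=w[:,:,::-1]
out[:300,560:]=cv2.resize(s[165:265,270:350,::-1],(240,300),interpolation=cv2.INTER_CUBIC)
out[420:600,:300]=cv2.resize(d[200:290,210:360,::-1],(300,180),interpolation=cv2.INTER_CUBIC); out[300:600,560:]=cv2.resize(d[210:310,360:440,::-1],(240,300),interpolation=cv2.INTER_CUBIC)
cv2.imwrite('pics/c2.png',out)
E
```

```text
t: 6.45
tool_pos: [0.5869, 0.1242, 0.1992]
eef_rot: [0.0, -0.028, 1.0, -0.0]
ft_force: [-0.6, 0.1, 0.0]
opening: 0.119
grasp_force: 77.9
t: 7.7
tool_pos: [0.6156, -0.0732, 0.1984]
eef_rot: [-0.0, -0.028, 1.0, -0.0]
ft_force: [-0.7, 1.4, -0.8]
opening: 0.119
grasp_force: 77.9
[[301.29530453 208.08837169]
 [337.48116697 182.32725821]] [[270.4128265  225.10330486]
 [366.93759383 252.51949066]]
```

View pics/c2.png

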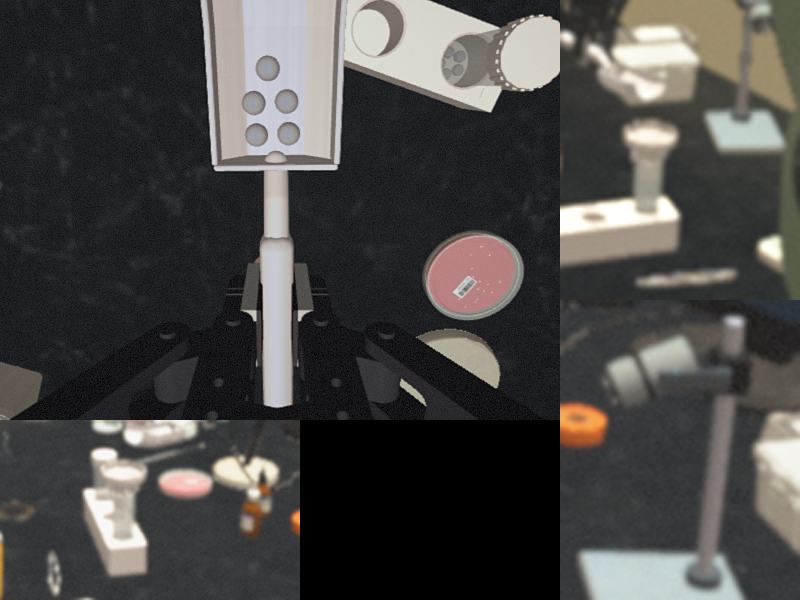

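Run:
```python
from h import *
a=onz('wrist',(378,30),.046); b=onz('wrist',(533,53),.122); print('sock',a,'cap',b,np.linalg.norm((a-b)[:2]))
t=tri('scene',(299.7,209),'side',(271.1,224.6)); print('rim',t, onz('scene',(299.7,209),.153),onz('side',(271.1,224.6),.153))
print('extrap',2*a-b, 'corner', onz('wrist',(492,112),0),onz('wrist',(500,88),.046))
s,p,R=cur(); print('nose',p+R[:,0]*.134, proj('wrist',[p+R[:,0]*.134]), proj('wrist',[p+R[:,0]*.053-R[:,2]*.012]))
```

```text
sock [ 0.49481117 -0.00595971  0.046     ] cap [0.5115313  0.06118359 0.122     ] 0.06919381708126571
rim (array([ 0.47701546, -0.07512087,  0.15045189]), np.float64(0.0031375657132264295)) [ 0.4692279 -0.0699746  0.153    ] [ 0.47649407 -0.07757302  0.153     ]
extrap [ 0.47809104 -0.073103   -0.03      ] corner [0.54821078 0.11413844 0.        ] [0.52885078 0.0904565  0.046     ]
nose [ 0.48176689 -0.07957992  0.1982849 ] [[275.20719447 -93.06037237]] [[275.28708928 165.97573141]]
```

```bash
python3 -m inch '[[[-0.04,0.05,0.2],[0,0,0],0],[[-0.04,0.05,0.3],[0,0,0],0],[[-0.04,0.05,0.4],[0,0,0],0],[[0,0.05,0.3],[0,0,0],0],[[0,0,-0.187],[0,-0.4,0],0],[[0,0,-0.187],[0,-0.4,0],0],[[0,0,-0.187],[0,-0.4,0],0],[[0,0,-0.187],[0,-0.4,0],0],[[0,0,0],[0,0,0],0],[[0,0,0],[0,0,0],0]]'
python3 -m inch '[[[0,0,-0.234],[0,-0.5,0],0],[[0,0,-0.234],[0,-0.5,0],0],[[0,0,-0.234],[0,-0.5,0],0],[[0,0,-0.234],[0,-0.5,0],0],[[0,0,-0.234],[0,-0.5,0],0],[[0,0,-0.234],[0,-0.5,0],0],[[0,0,-0.234],[0,-0.5,0],0],[[0,0,-0.234],[0,-0.5,0],0],[[0,0,-0.234],[0,-0.5,0],0],[[0,0,-0.234],[0,-0.5,0],0]]'
python3 - <<'E'
from h import *
s,p,R=cur(); print('nose',p+R[:,0]*.134,'q',np.round(s['q'],2))
w=snap('wrist','w3.png'); d=snap('side','d3.png')
E
```

```text
t: 9.1
tool_pos: [0.6173, -0.0671, 0.1866]
eef_rot: [0.069, -0.028, 0.997, 0.002]
ft_force: [-0.2, 0.5, -1.3]
opening: 0.116
grasp_force: 77.9
t: 10.35
tool_pos: [0.5995, -0.0686, 0.2438]
eef_rot: [0.282, -0.027, 0.959, 0.008]
ft_force: [13.0, 2.6, 7.2]
opening: 0.121
grasp_force: 78.1
nose [ 0.48704312 -0.07496123  0.17123238] q [ 0.2   0.58 -0.15  2.    0.31 -0.    1.41]
```

Run:
```python
from h import *
s,p,R=cur();print(s['ft_force'],s['ft_torque'],s['grasp_force'],s['t'])
print(Rn.from_matrix(R).as_euler('zyx',degrees=True), R[:,0])
w=cv2.imread('pics/w3.png');d=cv2.imread('pics/d3.png'); sc=snap('scene','s3.png')[:,:,::-1]
out=np.zeros((600,800,3),np.uint8); out[:300,:400]=cv2.resize(w,(400,300)); out[300:600,:400]=cv2.resize(d[170:290,210:370],(400,300),interpolation=cv2.INTER_CUBIC)
out[:,400:]=cv2.resize(sc[130:280,250:350],(400,600),interpolation=cv2.INTER_CUBIC)
cv2.imwrite('pics/c3.png',out)
```

```text
[-0.34325745  1.19137925 -0.42028527] [ 0.02580697  0.55999764 -0.00460361] 78.02804231643677 10.45
[ 176.15024298   32.58518481 -177.91551785] [-0.8406904  -0.04755135 -0.53942424]
```

View pics/c3.png

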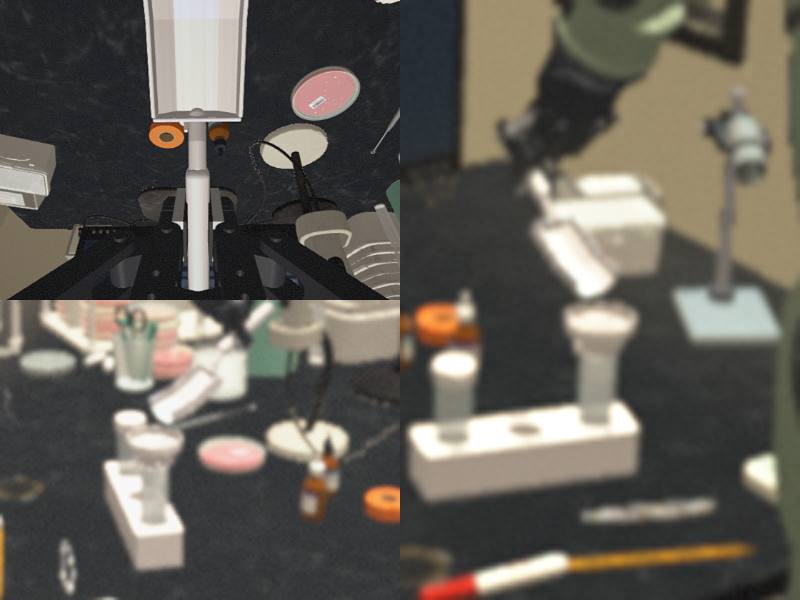

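Run:
```python
from h import *
s,p,R=cur(); L=rot([-.998421,-.056173,0],[0,0,-1]); L2=rot([-.9984,-.0561,0],[0,0,-1])
plan([.612,-.06,.20],L,10)
plan([.556,.31,.08],L,10,np.array([.612,-.06,.20]),L)
```

```text
10 rows: shift [0.006 0.032 0.185] turn [0.001 0.655 0.001] | pure shift tool [0.53 0.31 1.75]
10 rows: shift [0.141 1.49  0.48 ] turn [0. 0. 0.] | pure shift tool [ 1.41 14.9   4.8 ]
```

```bash
python3 -m inch '[[[0,0.03,0.185],[0,0.655,0],0],[[0,0.03,0.185],[0,0.655,0],0],[[0,0.03,0.185],[0,0.655,0],0],[[0,0.03,0.185],[0,0.655,0],0],[[0,0.03,0.185],[0,0.655,0],0],[[0,0.03,0.185],[0,0.655,0],0],[[0,0.03,0.185],[0,0.655,0],0],[[0,0.03,0.185],[0,0.655,0],0],[[0,0.03,0.185],[0,0.655,0],0],[[0,0.03,0.185],[0,0.655,0],0]]'
python3 -m inch '[[[0.07,0.4,0],[0,0,0],0],[[0.07,0.7,0],[0,0,0],0],[[0.07,0.9,0],[0,0,0],0],[[0.07,1,0],[0,0,0],0],[[0.07,1,0],[0,0,0],0],[[0.07,1,0],[0,0,0],0],[[0.07,1,0],[0,0,0],0],[[0.07,1,0],[0,0,0],0],[[0.07,1,0],[0,0,0],0],[[0.07,1,0],[0,0,0],0]]'
python3 -m inch '[[[0.07,1,0],[0,0,0],0],[[0.07,1,0],[0,0,0],0],[[0.07,1,0.5],[0,0,0],0],[[0.07,0.9,0.8],[0,0,0],0],[[0.07,0.8,0.9],[0,0,0],0],[[0.07,0.6,0.9],[0,0,0],0],[[0.07,0.4,0.8],[0,0,0],0],[[0.07,0.2,0.6],[0,0,0],0],[[0.07,0,0.3],[0,0,0],0],[[0,0,0],[0,0,0],0]]'
python3 - <<'E'
from h import *
s,p,R=cur(); L=rot([-1,-.056,0],[0,0,-1]); print(p,R[:,0],R[:,2],s['q'].round(3) if hasattr(s['q'],'round') else s['q'])
plan([.556,.31,.0105],L,5)
E
```

```text
t: 11.75
tool_pos: [0.614, -0.0601, 0.2002]
eef_rot: [-0.0, -0.028, 1.0, 0.001]
ft_force: [0.3, 0.5, -0.9]
opening: 0.12
grasp_force: 78.0
t: 13.0
tool_pos: [0.5823, 0.1657, 0.2012]
eef_rot: [0.001, -0.029, 1.0, 0.001]
ft_force: [0.4, -0.1, -0.1]
opening: 0.124
grasp_force: 78.0
t: 14.25
tool_pos: [0.559, 0.3092, 0.0808]
eef_rot: [0.0, -0.028, 1.0, 0.0]
ft_force: [-0.6, -0.5, -1.3]
opening: 0.122
grasp_force: 78.0
[0.55903585 0.30915422 0.08075257] [-9.98412641e-01 -5.63215130e-02 -2.91333397e-04] [ 2.77626478e-04  2.51193381e-04 -9.99999930e-01] [-0.475  0.994 -0.18   1.376  0.212  0.79   0.903]
5 rows: shift [0.024 0.008 0.562] turn [0.001 0.001 0.001] | pure shift tool [0.12 0.04 2.81]
```

```bash
python3 -m inch '[[[0.02,0.01,0.6],[0,0,0],0],[[0.02,0.01,0.8],[0,0,0],0],[[0.02,0,0.8],[0,0,0],0],[[0.02,0,0.4],[0,0,0],0],[[0.02,0,0.17],[0,0,0],0],[[0,0,0.05],[0,0,0],0],[[0,0,0],[0,0,0],0],[[0,0,0],[0,0,0],0.3],[[0,0,0],[0,0,0],0.4],[[0,0,0],[0,0,0],0.6]]' 40
python3 -m inch '[[[0,0,0],[0,0,0],0.7],[[0,0,0],[0,0,0],0.8],[[0,0,-0.5],[0,0,0],0.8],[[0,0,-1],[0,0,0],1],[[0,0,-1],[0,0,0],1],[[0,0,-1],[0,0,0],1],[[0,0,-1],[0,0,0],1],[[0,0,-1],[0,0,0],1],[[0,0,-1],[0,0,0],1],[[0,-0.5,-1],[0,0,0],1]]'
python3 - <<'E'
from h import *
s,p,R=cur(); print(np.round(s['q'],3)); w=snap('wrist','w4.png'); d=snap('side','d4.png'); sc=snap('scene','s4.png')
by=np.array([.24,.97,0]);by/=np.linalg.norm(by); bx=np.array([by[1],-by[0],0])
plan([.4775,-.0735,.22],rot(-by,[0,0,-1]),20); plan([.4775,-.0735,.22],rot(by,[0,0,-1]),20)
E
```

```text
t: 15.5
tool_pos: [0.5565, 0.3102, 0.0104]
eef_rot: [0.0, -0.028, 1.0, 0.0]
ft_force: [0.4, 0.4, 0.2]
opening: 0.591
grasp_force: 0.0
t: 16.75
tool_pos: [0.5567, 0.2981, 0.1995]
eef_rot: [0.0, -0.029, 1.0, 0.001]
ft_force: [0.1, -0.1, 0.2]
opening: 0.999
grasp_force: 0.0
[-0.45   0.835 -0.206  1.299  0.178  1.023  0.946]
20 rows: shift [ 0.622 -0.522 -0.042] turn [-0.     0.002 -0.729] | pure shift tool [  4.03 -14.63  -0.85]
20 rows: shift [-0.511 -0.718 -0.041] turn [0.002 0.    1.071] | pure shift tool [  4.03 -14.63  -0.85]
```

View pics/w4.png

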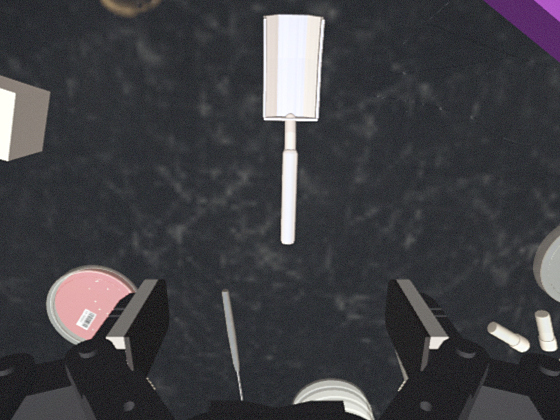

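```bash
python3 -m inch '[[[0.62,-0.52,-0.07],[0,0,-0.73],1],[[0.62,-0.52,-0.07],[0,0,-0.73],1],[[0.62,-0.52,-0.07],[0,0,-0.73],1],[[0.62,-0.52,-0.07],[0,0,-0.73],1],[[0.62,-0.52,-0.07],[0,0,-0.73],1],[[0.62,-0.52,-0.07],[0,0,-0.73],1],[[0.62,-0.52,-0.07],[0,0,-0.73],1],[[0.62,-0.52,-0.07],[0,0,-0.73],1],[[0.62,-0.52,-0.07],[0,0,-0.73],1],[[0.62,-0.52,-0.07],[0,0,-0.73],1]]'
python3 -m inch '[[[0.62,-0.52,-0.07],[0,0,-0.73],1],[[0.62,-0.52,-0.07],[0,0,-0.73],1],[[0.62,-0.52,-0.07],[0,0,-0.73],1],[[0.62,-0.52,-0.07],[0,0,-0.73],1],[[0.62,-0.52,-0.07],[0,0,-0.73],1],[[0.62,-0.52,-0.07],[0,0,-0.73],1],[[0.62,-0.52,-0.07],[0,0,-0.73],1],[[0.62,-0.52,-0.07],[0,0,-0.73],1],[[0.62,-0.52,-0.07],[0,0,-0.73],1],[[0.62,-0.52,-0.07],[0,0,-0.73],1]]'
python3 - <<'E'
from h import *
s,p,R=cur(); print(np.round(s['q'],3),R[:,0].round(3)); w=snap('wrist','w5.png'); d=snap('side','d5.png'); sc=snap('scene','s5.png')
print(proj('wrist',[[.4775,-.0745,.153],[.4945,-.006,.046],[.5115,.0612,.122]]))
out=np.zeros((600,800,3),np.uint8); out[:420,:560]=w[:,:,::-1]
out[:300,560:]=cv2.resize(sc[135:255,280:376,::-1],(240,300),interpolation=cv2.INTER_CUBIC); out[300:600,560:]=cv2.resize(d[210:310,360:440,::-1],(240,300),interpolation=cv2.INTER_CUBIC)
cv2.imwrite('pics/c5.png',out)
E
```

```text
t: 18.15
tool_pos: [0.4561, 0.1254, 0.2152]
eef_rot: [0.0, -0.341, 0.94, 0.0]
ft_force: [0.2, -0.1, -0.8]
opening: 1.001
grasp_force: 0.0
t: 19.4
tool_pos: [0.478, -0.0724, 0.2325]
eef_rot: [0.0, -0.618, 0.786, 0.0]
ft_force: [-0.1, -0.5, -0.6]
opening: 1.003
grasp_force: 0.0
[ 0.465  0.635 -0.674  1.794  0.496  0.889  2.469] [-0.235 -0.972 -0.001]
[[275.02312651 213.77614155]
 [275.28592193 246.709629  ]
 [274.61235309 362.75708719]]
```

View pics/c5.png

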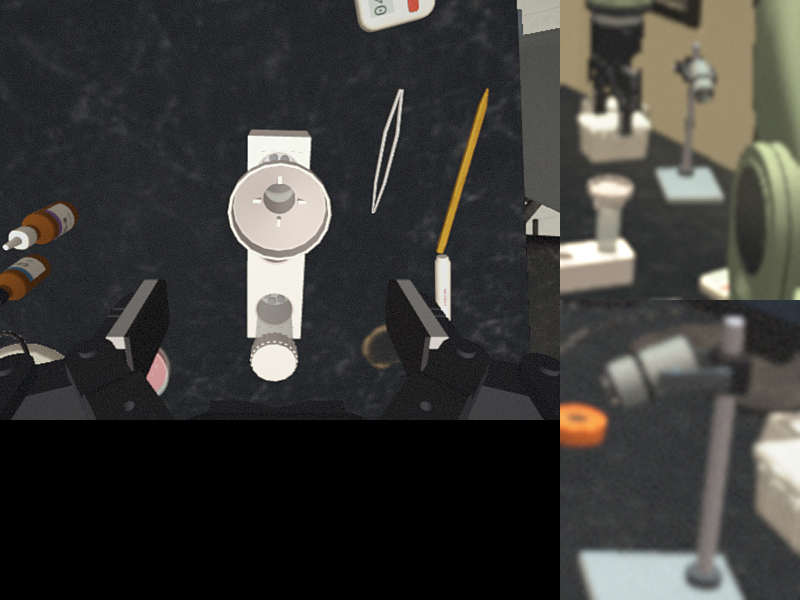

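Run:
```python
from h import *
f=onz('wrist',(279.5,211.5),.153); c=onz('wrist',(273.5,361),.122); print('fun',f,'cap',c,np.linalg.norm((f-c)[:2]),(c-f)/np.linalg.norm((c-f)[:2]), 'mid',(f+c)/2)
print('centreline',onz('wrist',(279.5,140),.046),onz('wrist',(275.2,338),.046))
print('lens',tri('scene',(338,170.5),'side',(380,238)),'back',tri('scene',(332,162),'side',(403,226.5)))
s,p,R=cur(); by=(c-f);by[2]=0
plan([f[0],f[1],.120],rot(-by,[0,0,-1]),10)
```

```text
fun [ 0.47443165 -0.07529081  0.153     ] cap [0.51196129 0.05928532 0.122     ] 0.1397111553550669 [ 0.26862304  0.96324538 -0.22188636] mid [ 0.49319647 -0.00800274  0.1375    ]
centreline [ 0.46673959 -0.10311198  0.046     ] [0.51934244 0.09416559 0.046     ]
lens (array([ 0.6225044 , -0.37738038,  0.20222782]), np.float64(0.00017434336369850185)) back (array([ 0.68060638, -0.3900098 ,  0.22364014]), np.float64(0.006344019065117128))
10 rows: shift [0.016 0.01  0.449] turn [0.    0.001 0.035] | pure shift tool [0.16 0.1  4.49]
```

```bash
python3 -m inch '[[[0.03,0.02,0.5],[0,0,0.04],1],[[0.03,0.02,0.5],[0,0,0.04],1],[[0.02,0.01,0.5],[0,0,0.04],1],[[0.02,0.01,0.5],[0,0,0.04],1],[[0.02,0.01,0.5],[0,0,0.04],1],[[0.02,0.01,0.5],[0,0,0.04],1],[[0.02,0.01,0.5],[0,0,0.04],1],[[0,0.01,0.5],[0,0,0.04],1],[[0,0,0.3],[0,0,0.03],1],[[0,0,0.19],[0,0,0],1]]'
python3 -m inch '[[[0,0,0],[0,0,0],0.8],[[0,0,0],[0,0,0],0.6],[[0,0,0],[0,0,0],0.6],[[0,0,0],[0,0,0],0.6],[[0,0,0],[0,0,0],0.6],[[0,0,-0.1],[0,0,0],0.6],[[0,0,-0.3],[0,0,0],0.6],[[0,0,-0.4],[0,0,0],0.6],[[0,0,-0.5],[0,0,0],0.6],[[0,0,-0.5],[0,0,0],0.6]]' 30
python3 - <<'E'
from h import *
s,p,R=cur(); print(s['ft_force'],s['grasp_force'],s['opening'],R[:,0])
E
```

```text
t: 20.8
tool_pos: [0.4747, -0.0751, 0.1199]
eef_rot: [0.0, -0.605, 0.796, 0.0]
ft_force: [0.1, 0.4, 0.3]
opening: 1.0
grasp_force: 0.0
t: 22.05
tool_pos: [0.4746, -0.0752, 0.1664]
eef_rot: [0.0, -0.605, 0.796, 0.0]
ft_force: [-0.2, 0.2, 0.4]
opening: 0.744
grasp_force: 36.0
[-0.20690619  0.22889471  0.4230614 ] 35.99843502044678 0.7439263041949583 [-2.67050556e-01 -9.63682201e-01 -7.84198695e-04]
```

```bash
python3 -m inch '[[[-0.2,0,-0.3],[0,0,0],0.6],[[-0.4,0,0],[0,0,0],0.6],[[-0.6,0,0],[0,0,0],0.6],[[-0.6,0,0],[0,0,0],0.6],[[-0.5,0,0],[0,0,0],0.6],[[-0.35,0,0.1],[0,0,0],0.6],[[-0.16,0,0.4],[0,0,0],0.6],[[0,0,0.6],[0,0,0],0.6],[[0,0,0.6],[0,0,0],0.6],[[0,0,0.3],[0,0,0],0.6]]'
python3 - <<'E'
from h import *
s,p,R=cur(); print(s['ft_force'],R[:,0],R[:,2])
plan([.4935,-.0075,.048],R,10); d=snap('side','d6.png')
E
```

```text
t: 23.3
tool_pos: [0.493, -0.0077, 0.1218]
eef_rot: [-0.0, -0.605, 0.796, 0.0]
ft_force: [-0.8, 0.9, 0.6]
opening: 0.745
grasp_force: 36.0
[-0.82810932  0.87220518  0.58490082] [-2.67267170e-01 -9.63622428e-01 -2.73922906e-04] [-9.03180661e-04  5.34766813e-04 -9.99999449e-01]
10 rows: shift [-0.001 -0.002  0.295] turn [0. 0. 0.] | pure shift tool [-0.01 -0.02  2.95]
```

```bash
python3 -m inch '[[[0,0,0.3],[0,0,0],0.6],[[0,0,0.4],[0,0,0],0.6],[[0,0,0.5],[0,0,0],0.6],[[0,0,0.5],[0,0,0],0.6],[[0,0,0.4],[0,0,0],0.6],[[0,0,0.35],[0,0,0],0.6],[[0,0,0.25],[0,0,0],0.6],[[0,0,0.15],[0,0,0],0.6],[[0,0,0.08],[0,0,0],0.6],[[0,0,0],[0,0,0],0.6]]'
```

```text
t: 24.6
tool_pos: [0.4935, -0.0074, 0.0497]
eef_rot: [0.0, -0.605, 0.796, 0.0]
ft_force: [-0.6, -0.1, 0.5]
opening: 0.746
grasp_force: 36.0
```

```bash
python3 -m inch '[[[0,0,0.04],[0,0,0],0.6],[[0,0,0],[0,0,0],1],[[0,0,0],[0,0,0],1],[[0,0,-0.2],[0,0,0],1],[[0,0,-0.6],[0,0,0],1],[[0,0,-1],[0,0,0],1],[[0,0,-1],[0,0,0],1],[[0,0,-1],[0,0,0],1],[[0,0,-1],[0,0,0],1],[[0.3,-0.3,-1],[0,0,0],1]]'
python3 -m inch '[[[0.9,-0.8,-0.5],[0,0,0],1],[[0.9,-0.8,-0.5],[0,0,0],1],[[0.95,-0.8,-0.5],[0,0,0],1],[[0.95,-0.8,-0.5],[0,0,0],1],[[0.95,-0.8,-0.5],[0,0,0],1],[[0.95,-0.8,-0.5],[0,0,0],1],[[0.95,-0.8,-0.3],[0,0,0],1],[[0.95,-0.8,0],[0,0,0],1],[[0.95,-0.8,0],[0,0,0],1],[[0.8,-0.6,0],[0,0,0],1]]'
python3 - <<'E'
from h import *
s,p,R=cur(); print(p,np.round(s['q'],3))
f=np.array([.905,-.42,0]);f/=np.linalg.norm(f)
print(proj('wrist',[[.6225,-.377,.202],[.711,-.406,.014],[.697,-.419,.26],[.667,-.402,.215],[.4744,-.0753,.118]]))
w=snap('wrist','w7.png'); d=snap('side','d7.png'); sc=snap('scene','s7.png')
out=np.zeros((600,800,3),np.uint8); out[:420,:560]=w[:,:,::-1]
out[:240,560:]=cv2.resize(sc[150:210,310:370,::-1],(240,240),interpolation=cv2.INTER_CUBIC)
out[240:600,560:]=cv2.resize(d[210:300,370:430,::-1],(240,360),interpolation=cv2.INTER_CUBIC)
out[420:600,:280]=cv2.resize(sc[190:280,230:370,::-1],(280,180)); out[420:600,280:560]=cv2.resize(d[200:290,210:350,::-1],(280,180))
cv2.imwrite('pics/c7.png',out)
E
```

```text
t: 25.85
tool_pos: [0.4984, -0.0164, 0.195]
eef_rot: [0.0, -0.606, 0.796, 0.0]
ft_force: [0.2, -0.3, -0.3]
opening: 1.0
grasp_force: 0.0
t: 27.1
tool_pos: [0.6246, -0.2929, 0.2764]
eef_rot: [0.0, -0.605, 0.796, 0.0]
ft_force: [1.7, 1.5, 0.6]
opening: 1.0
grasp_force: 0.0
[ 0.624595   -0.29285311  0.27638559] [ 0.699  1.021 -1.115  0.857  0.873  1.629  2.821]
[[237.60591391  79.5807712 ]
 [163.65788433  76.31991717]
 [  4.62669694  22.20344616]
 [135.79568837  53.90862249]
 [486.06412029 354.5376099 ]]
```

View pics/c7.png

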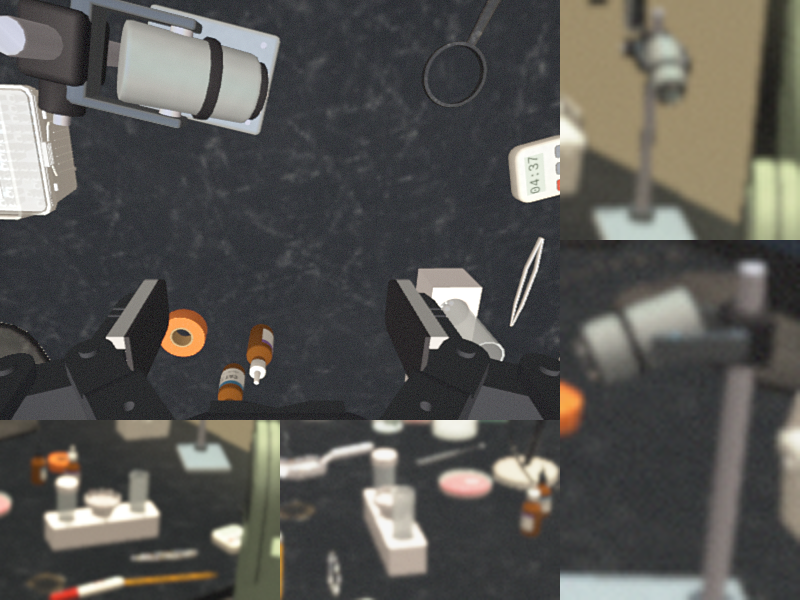

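```bash
cat > fit.py <<'E'
from h import *
from scipy.optimize import least_squares
def geo(v):
    Px,Py,psi,tau=v[:4]; h=np.array([-np.cos(psi),-np.sin(psi),0]); y=np.array([-np.sin(psi),np.cos(psi),0])
    l=h*np.cos(tau)-np.array([0,0,np.sin(tau)]); return np.array([Px,Py,.215]),l,y,np.cross(-l,y)
def res(v,verb=0):
    P,l,y,z=geo(v); a,b,w,r,ff=v[4:9]; h=-np.array([np.cos(v[2]),np.sin(v[2]),0]); F=P*[1,1,0]+[0,0,.014]+h*ff
    W=[(P-w*y,(185,12)),(P+w*y,(177,117)),(P-b*l-.019*y,(128,22)),(P-b*l+.019*y,(122,92)),(P+a*l-r*y,(267,63)),(P+a*l+r*y,(258,119)),(F-.05*y,(280,38)),(F+.05*y,(260,134))]
    D=[(P+a*l,(378,238)),(P-b*l,(403,227.5))]; S=[(P+a*l,(337.5,173.5)),(P-b*l,(333.5,160.5))]
    o=[]
    for n,L,sig in (('wrist',W,3),('side',D,1),('scene',S,1)):
        e=proj(n,np.array([q[0] for q in L]))-np.array([q[1] for q in L])
        if verb: print(n,e.round(1).tolist())
        o.append((e/sig).ravel())
    return np.concatenate(o)
E
python3 - <<'E'
from fit import *
c=[onz('wrist',u,.014) for u in [(280,38),(260,134)]]; print('foot front',c,np.linalg.norm(c[0]-c[1])); print('pin mid',onz('wrist',(181,65),.215))
r=least_squares(res,[.667,-.402,-.44,.43,.05,.04,.03,.015,.065],loss='soft_l1'); v=r.x; print(v.round(4)); res(v,1)
P,l,y,z=geo(v); L=P+v[4]*l; F=L+.12*l; print('lens',L,'focus',F,'l',l,'z',z,'sd',np.sqrt(np.diag(np.linalg.inv(r.jac.T@r.jac))).round(4)); np.save('cam.npy',[F,l,y,z,L])
E
```

```text
foot front [array([ 0.58776511, -0.40761393,  0.014     ]), array([ 0.63289689, -0.32341094,  0.014     ])] 0.09553543781872682
pin mid [ 0.6464363  -0.39021954  0.215     ]
[ 0.6482 -0.3875 -0.494   0.3783  0.0451  0.0263  0.0254  0.015   0.0437]
wrist [[1.9, 5.3], [-4.3, 4.4], [-0.4, -6.0], [-2.0, 7.3], [0.3, -1.3], [-2.0, -2.1], [0.8, -4.0], [-0.4, 0.7]]
side [[-4.2, 0.8], [-1.3, 1.9]]
scene [[0.4, -1.0], [1.6, 0.9]]
lens [ 0.61135421 -0.36767357  0.19836054] focus [ 0.51316928 -0.31479964  0.15404273] l [-0.81820771  0.44061609 -0.36931505] z [-0.32516414  0.17510535  0.92930425] sd [0.0015 0.0015 0.0255 0.0722 0.0023 0.0019 0.0027 0.0014 0.0028]
```

Run:
```python
import cv2,numpy as np
w=cv2.imread('pics/w7.png');d=cv2.imread('pics/d7.png');s=cv2.imread('pics/s7.png')
out=np.zeros((600,800,3),np.uint8)
k=cv2.resize(w[0:140,90:290],(500,350),interpolation=cv2.INTER_CUBIC); out[:350,:500]=k
k=cv2.resize(d[218:248,370:420],(500,300),interpolation=cv2.INTER_CUBIC); out[350:600,:500]=k[:250]
k=cv2.resize(s[150:185,320:350],(300,350),interpolation=cv2.INTER_CUBIC); out[:350,500:]=k
k=cv2.resize(d[285:312,355:425],(300,116),interpolation=cv2.INTER_CUBIC); out[360:476,500:]=k
cv2.imwrite('pics/c8.png',out)
```

```text
(no output)
```

View pics/c8.png

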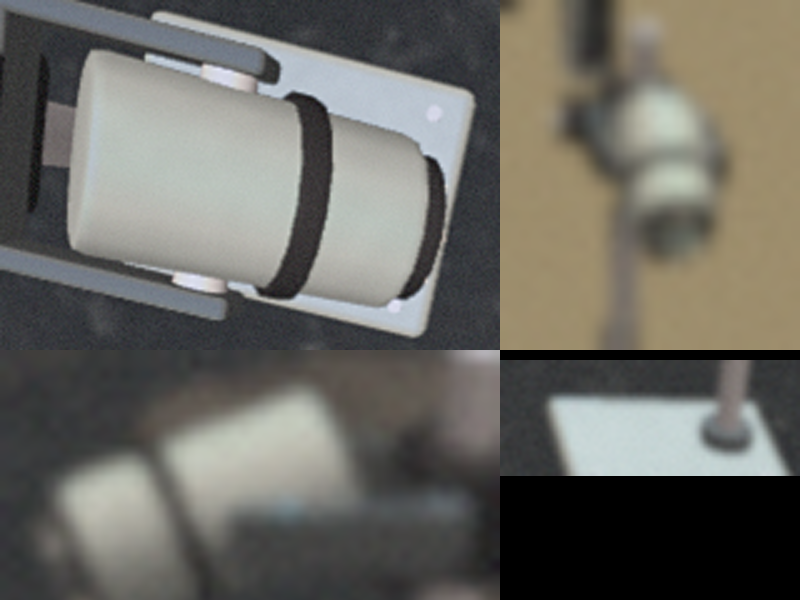

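```bash
cat > fit2.py <<'E'
from h import *
from fit import geo
from scipy.optimize import least_squares
pw=lambda u,v:(90+(u+.5)/2.5-.5,(v+.5)/2.5-.5); pd=lambda u,v:(370+(u+.5)/10-.5,218+(v-349.5)/10-.5); ps=lambda u,v:(320+(u-499.5)/10-.5,150+(v+.5)/10-.5)
CW=dict(np.load('cw.npz')) 
def pj(n,X):
    if n!='wrist': return proj(n,X)
    p=(np.atleast_2d(X)@CW['R'].T+CW['t'])@CW['mtx'].T; return p[:,:2]/p[:,2:]
def sil(n,P,l,sgn,r=.019):
    c=CW if n=='wrist' else camera_params(n); C=-np.array(c['R']).T@np.array(c['t']); v=P-C; m=np.cross(l,v); m/=np.linalg.norm(m)
    q=pj(n,[P+sgn*r*m,P+sgn*r*m+.03*l]); d=q[1]-q[0]; d/=np.linalg.norm(d); return q[0],np.array([-d[1],d[0]])
def res(v,verb=0):
    P,l,y,z=geo(v); a,b,w,r,ff,wo,du,dv=v[4:12]; h=-np.array([np.cos(v[2]),np.sin(v[2]),0]); F=P*[1,1,0]+[0,0,.014]+h*ff
    sh={'wrist':0,'side':np.array([du,dv]),'scene':0}
    Q=[('wrist',P-w*y,pw(230,78),2),('wrist',P+w*y,pw(199,280),2),('wrist',P+a*l-r*y,pw(432,157),1.5),('wrist',P+a*l+r*y,pw(405,298),1.5),('wrist',F-.05*y,pw(473,92),1.5),('wrist',F+.05*y,pw(425,337),1.5),
       ('side',P+a*l,pd(62,556),1.2),('scene',P+a*l,ps(673,230),1)]
    o=[]
    for n,X,u,s in Q: o+=list((pj(n,X)[0]+sh[n]-u)/s)
    for n,pts,sgn in [('wrist',[pw(110,54),pw(280,92)],1),('wrist',[pw(90,252),pw(250,290)],-1),('side',[pd(170,437),pd(300,391)],1)]:
        best=min([1,-1],key=lambda g:abs((np.array(pts[0])-sil(n,P,l,g)[0])@sil(n,P,l,g)[1])) 
        q,nn=sil(n,P,l,best); o+=[((np.array(u)-q-sh[n])@nn)/(1 if n=='wrist' else .5) for u in pts]
    o+=[du/.8,dv/.8]
    if verb: print(np.round(o,1).tolist())
    return np.array(o)
E
python3 - <<'E'
from h import *
c=camera_params('wrist'); np.savez('cw.npz',**{k:np.array(c[k]) for k in ('R','t','mtx')})
from fit2 import *
for t0 in (.3,.43,.55):
    r=least_squares(res,[.648,-.3875,-.48,t0,.05,.04,.025,.015,.045,0,0,0],loss='soft_l1'); v=r.x; print(r.cost.round(2),v.round(4)); res(v,1)
    P,l,y,z=geo(v); L=P+v[4]*l; F=L+.12*l; print('lens',L.round(4),'focus',F.round(4),'l',l.round(3)); 
J=r.jac[:,[0,1,2,3,4,6,7,8,10,11]];print('sd',np.sqrt(np.diag(np.linalg.inv(J.T@J))).round(4)); np.save('cam.npy',[F,l,y,z,L])
E
```

```text
5.46 [ 0.6505 -0.3875 -0.4966  0.3701  0.0445  0.4021  0.0198  0.0153  0.0449
  0.0092  0.243  -0.2751]
[-0.3, 0.0, 0.3, 0.1, 0.2, -0.1, -0.3, -0.2, 0.7, -0.9, -0.7, 0.8, -0.7, 0.0, 0.6, -0.3, 1.0, -2.0, -1.8, 1.6, -0.2, 0.4, 0.3, -0.3]
lens [ 0.614  -0.3677  0.1989] focus [ 0.5156 -0.3144  0.1555] l [-0.82   0.444 -0.362]Traceback (most recent call last):
  File "<stdin>", line 5, in <module>
    return func(*args, **kwargs)
    result = trf(vector_fun.fun, vector_fun.jac, x0, f0, J0, lb, ub, ftol, xtol,
                 gtol, max_nfev, x_scale, loss_function, tr_solver,
                 tr_options.copy(), verbose, callback=callback_wrapped)
    return trf_no_bounds(
        fun, jac, x0, f0, J0, ftol, xtol, gtol, max_nfev, x_scale,
        loss_function, tr_solver, tr_options, verbose, callback=callback)
    f_new = fun(x_new)
    self._update_fun()
    ~~~~~~~~~~~~~~~~^^
    self.f = self.fun_wrapped(xp_copy(self.x))
             ~~~~~~~~~~~~~~~~^^^^^^^^^^^^^^^^^
    return np.atleast_1d(self.fun(x))
                         ~~~~~~~~^^^
    return self.f(x, *self.args, **self.kwargs)
           ~~~~~~^^^^^^^^^^^^^^^^^^^^^^^^^^^^^^
  File "fit2.py", line 18, in res
    for n,X,u,s in Q: o+=list((pj(n,X)[0]+sh[n]-u)/s)
                               ~~^^^^^
  File "fit2.py", line 7, in pj
    if n!='wrist': return proj(n,X)
                          ~~~~^^^^^
  File "h.py", line 7, in proj
    c=camera_params(n); X=np.atleast_2d(X)
ValueError: time passes only in moves, steps and waits
```

```bash
cat > fit3.py <<'E'
import fit2, h
from fit2 import *
CP={n:{k:np.array(x) for k,x in camera_params(n).items() if k in('R','t','mtx')} for n in ('side','scene')}
def pj(n,X):
    c=CW if n=='wrist' else CP[n]; p=(np.atleast_2d(X)@c['R'].T+c['t'])@c['mtx'].T; return p[:,:2]/p[:,2:]
fit2.pj=pj; fit2.camera_params=lambda n:CP[n]
def res3(v,verb=0):
    o=list(fit2.res(np.r_[v[:9],0,v[9:11]],verb)); P,l,y,z=geo(v); a,b=v[4:6]; r=v[7]; c=v[11]; s=v[9:11]
    Q=[('wrist',P+a*l+r*z,pw(446,224),(2,9)),('wrist',P+c*l-.019*y,pw(325,103),(2,2)),('wrist',P+c*l+.019*y,pw(295,298),(2,2)),('wrist',P+c*l+.019*z,pw(329,200),(2,9)),
       ('wrist',P-b*l-.019*y,pw(94,50),(2.5,2.5)),('wrist',P-b*l+.019*y,pw(78,248),(2.5,2.5)),('scene',P-b*l+.019*z,ps(664,84),(1,1)),('side',P-b*l+.019*z,pd(308,388),(1.2,1))]
    for n,X,u,sg in Q: o+=list((pj(n,X)[0]+(s if n=='side' else 0)-u)/np.array(sg))
    if verb: print(np.round(o[-16:],1).tolist())
    return np.array(o)
E
python3 - <<'E'
from fit3 import *
x0=[.648,-.3875,-.48,.4,.05,.04,.025,.015,.045,0,0,.01]
r=least_squares(res3,x0,loss='soft_l1'); v=r.x; print(r.cost.round(2),v.round(4)); res3(v,1)
P,l,y,z=geo(v); L=P+v[4]*l; F=L+.12*l; print('lens',L.round(4),'focus',F.round(4),'l',l.round(3)); 
print('sd',np.sqrt(np.diag(np.linalg.inv(r.jac.T@r.jac))).round(4)); np.save('cam.npy',[F,l,y,z,L])
for t in (.3,.35,.4,.45,.5):
    g=lambda u:res3(np.r_[u[:3],t,u[3:]]); q=least_squares(g,np.delete(v,3),loss='soft_l1'); print(t,q.cost.round(2),q.x[[0,1,2,3]].round(4))
E
```

```text
8.15 [ 0.6504 -0.3875 -0.4949  0.3738  0.0448  0.0244  0.0198  0.0154  0.0449
  0.4931 -0.4282  0.0196]
[-0.3, -0.0, 0.4, 0.1, 0.4, -0.3, 0.0, -0.2, 0.7, -1.0, -0.6, 0.7, -0.6, -0.0, 0.7, -0.3, 1.1, -1.8, -1.8, 1.7, -0.2, 0.2, 0.6, -0.5]
[-0.7, 0.5, -0.1, 1.1, -0.2, -1.0, 0.2, 0.5, 0.1, -0.5, -0.4, 0.9, -0.4, 0.2, -0.2, 1.0]
lens [ 0.6138 -0.3678  0.1987] focus [ 0.5154 -0.3147  0.1548] l [-0.819  0.442 -0.365]
sd [7.000e-04 4.000e-04 9.900e-03 3.240e-02 1.100e-03 1.100e-03 7.000e-04
 6.000e-04 1.600e-03 6.957e-01 3.923e-01 1.000e-03]
0.3 10.35 [ 0.6504 -0.3876 -0.4926  0.0439]
0.35 8.42 [ 0.6504 -0.3876 -0.494   0.0445]
0.4 8.49 [ 0.6504 -0.3875 -0.4961  0.0451]
0.45 10.76 [ 0.6504 -0.3875 -0.498   0.0458]
0.5 14.48 [ 0.6504 -0.3875 -0.4995  0.0467]
```

Run:
```python
from h import *
by=np.array([.2686,.9632,0]); R1=rot(-by,[0,0,-1])@Rn.from_euler('z',30,degrees=True).as_matrix()
print(R1[:,0]); p1=np.array([.4744,-.0753,.19]); plan(p1,R1,15)
plan([.4744,-.0753,.069],R1,10,p1,R1)
# subpixel top silhouette of the head in side view
A=np.mean([cv2.cvtColor(cv2.imread(f'pics/d{i}.png'),cv2.COLOR_BGR2GRAY).astype(float) for i in (2,3,4,5,6,7)],0)
pts=[]
for c in range(387,401):
    col=A[214:234,c]; g=np.diff(col); k=int(np.argmax(g)); 
    a=g[max(k-2,0):k+3].clip(0); pts.append((c,214.5+(np.arange(max(k-2,0),k+3)[:len(a)]@a)/a.sum(),g[k]))
pts=np.array(pts); print(pts.round(2).tolist()); print(np.polyfit(pts[:,0],pts[:,1],1))
```

```text
[-0.71425007 -0.69989059  0.        ]
15 rows: shift [-0.309  0.641  0.228] turn [0.001 0.002 0.4  ] | pure shift tool [-6.74  8.11  3.44]
10 rows: shift [-0.     0.     0.484] turn [0. 0. 0.] | pure shift tool [0.   0.   4.84]
[[387.0, 226.18, 33.5], [388.0, 225.98, 33.67], [389.0, 225.51, 36.0], [390.0, 225.19, 35.0], [391.0, 224.7, 36.5], [392.0, 224.4, 39.5], [393.0, 224.11, 37.33], [394.0, 223.6, 39.0], [395.0, 223.29, 39.67], [396.0, 222.78, 40.67], [397.0, 222.51, 42.67], [398.0, 222.19, 40.83], [399.0, 221.75, 40.67], [400.0, 221.76, 41.17]]
[-3.64952300e-01  3.67462595e+02]
```

```bash
python3 - <<'E'
from fit3 import *
v=np.array([.6504,-.3875,-.4949,.3738])
for t in (.3,.34,.374,.41,.45):
    v[3]=t; P,l,y,z=geo(v); out=[]
    for g in (1,-1):
        q,n=sil('side',P,l,g); out.append((round(-n[0]/n[1],4), round(q[1]+(-n[0]/n[1])*(393-q[0]),2)))
    print(t,out)
E
python3 -m inch '[[[-0.31,0.64,0.23],[0,0,0.4],1],[[-0.31,0.64,0.23],[0,0,0.4],1],[[-0.31,0.64,0.23],[0,0,0.4],1],[[-0.31,0.64,0.23],[0,0,0.4],1],[[-0.31,0.64,0.23],[0,0,0.4],0.62],[[-0.31,0.64,0.23],[0,0,0.4],0.62],[[-0.31,0.64,0.23],[0,0,0.4],0.62],[[-0.31,0.64,0.23],[0,0,0.4],0.62],[[-0.31,0.64,0.23],[0,0,0.4],0.62],[[-0.31,0.64,0.23],[0,0,0.4],0.62]]'
python3 -m inch '[[[-0.31,0.64,0.23],[0,0,0.4],0.62],[[-0.31,0.64,0.23],[0,0,0.4],0.62],[[-0.31,0.64,0.23],[0,0,0.4],0.62],[[-0.31,0.64,0.23],[0,0,0.4],0.62],[[-0.31,0.64,0.23],[0,0,0.4],0.62],[[0,0,0],[0,0,0],0.62],[[0,0,0],[0,0,0],0.62],[[0,0,0],[0,0,0],0.62],[[0,0,0],[0,0,0],0.62],[[0,0,0],[0,0,0],0.62]]'
python3 - <<'E'
from h import *
s,p,R=cur(); print(np.round(s['q'],3)); by=np.array([.2686,.9632,0]); R1=rot(-by,[0,0,-1])@Rn.from_euler('z',30,degrees=True).as_matrix()
plan([.4744,-.0753,.069],R1,10); snap('wrist','w9.png'); print(proj('wrist',[[.4744,-.0753,.118],[.4744,-.0753,.046]]))
g=cv2.cvtColor(cv2.imread('pics/w9.png'),cv2.COLOR_BGR2GRAY); c=cv2.HoughCircles(cv2.medianBlur(g,5),cv2.HOUGH_GRADIENT,1.5,20,param1=100,param2=25,minRadius=20,maxRadius=60); print(c[0][:12].round(1).tolist() if c is not None else None)
E
```

```text
0.3 [(np.float64(-0.2614), np.float64(240.5)), (np.float64(-0.2652), np.float64(224.44))]
0.34 [(np.float64(-0.2993), np.float64(240.55)), (np.float64(-0.3037), np.float64(224.31))]
0.374 [(np.float64(-0.3321), np.float64(240.6)), (np.float64(-0.337), np.float64(224.2))]
0.41 [(np.float64(-0.3676), np.float64(240.67)), (np.float64(-0.373), np.float64(224.06))]
0.45 [(np.float64(-0.408), np.float64(240.75)), (np.float64(-0.414), np.float64(223.9))]
t: 28.5
tool_pos: [0.5107, -0.1547, 0.2187]
eef_rot: [-0.0, -0.457, 0.889, 0.0]
ft_force: [-0.0, -0.2, 0.3]
opening: 0.62
grasp_force: 0.0
t: 29.75
tool_pos: [0.4748, -0.075, 0.1898]
eef_rot: [0.0, -0.379, 0.926, 0.0]
ft_force: [0.5, -0.1, -0.1]
opening: 0.619
grasp_force: 0.0
[ 0.619  0.801 -1.011  1.86   0.828  0.971  1.577]
10 rows: shift [0.002 0.    0.483] turn [0.    0.001 0.002] | pure shift tool [ 0.02 -0.    4.83]
[[275.31170163 221.39027222]
 [275.54953946 189.54246099]]
[[321.79998779296875, 278.20001220703125, 40.70000076293945], [290.20001220703125, 210.8000030517578, 42.599998474121094], [267.79998779296875, 179.1999969482422, 35.79999923706055], [294.79998779296875, 191.1999969482422, 59.20000076293945], [278.20001220703125, 230.1999969482422, 31.0], [345.79998779296875, 141.8000030517578, 50.900001525878906], [321.79998779296875, 299.20001220703125, 49.20000076293945], [507.79998779296875, 291.79998779296875, 29.200000762939453], [351.79998779296875, 306.79998779296875, 36.0], [437.20001220703125, 120.80000305175781, 54.20000076293945], [288.79998779296875, 165.8000030517578, 35.20000076293945], [36.79999923706055, 377.20001220703125, 34.599998474121094]]
```

Run:
```python
from h import *
g=cv2.GaussianBlur(cv2.cvtColor(cv2.imread('pics/w9.png'),cv2.COLOR_BGR2GRAY),(0,0),1).astype(np.float32)
gx=cv2.Sobel(g,cv2.CV_32F,1,0);gy=cv2.Sobel(g,cv2.CV_32F,0,1)
c=camera_params('wrist');R=np.array(c['R']);t=np.array(c['t']);K=np.array(c['mtx'])
th=np.linspace(0,2*np.pi,120,endpoint=False)
def score(x,y,z,r):
    f=lambda r:(lambda p:p[:,:2]/p[:,2:])((np.c_[x+r*np.cos(th),y+r*np.sin(th),np.full(120,z)]@R.T+t)@K.T)
    a=f(r);n=f(r+.001)-a;n/=np.linalg.norm(n,axis=1)[:,None]; m=a.astype(np.float32)
    sx=cv2.remap(gx,m[:,0],m[:,1],cv2.INTER_LINEAR).ravel();sy=cv2.remap(gy,m[:,0],m[:,1],cv2.INTER_LINEAR).ravel()
    return np.mean(np.minimum(np.abs(sx*n[:,0]+sy*n[:,1]),60))
for z,r,nm in [(.118,.017,'mouth out'),(.118,.015,'mouth in'),(.081,.032,'funnel@mid'),(.122,.0185,'cap')]:
    x0,y0={'f':(.4935,-.0077),'c':(.512,.0595),'m':(.4744,-.0753)}[nm[0]]
    S=sorted([(score(x0+i*.001,y0+j*.001,z,r),i,j) for i in range(-10,11) for j in range(-10,11)],reverse=True)[:4]; print(nm,[(round(float(a),1),i,j) for a,i,j in S])
```

```text
mouth out [(51.1, 1, -1), (47.9, 2, 0), (47.4, 2, -1), (47.0, -1, -2)]
mouth in [(58.5, 1, 1), (55.1, 2, 1), (51.8, 0, 1), (51.7, 0, 0)]
funnel@mid [(52.7, -1, 2), (52.4, -1, 1), (52.3, 0, 1), (52.2, -2, -1)]
cap [(26.3, -4, -10), (26.1, -5, -10), (25.3, -4, -9), (25.0, -6, -10)]
```

```bash
python3 -m inch '[[[0,0,0.3],[0,0,0],0.62],[[0,0,0.6],[0,0,0],0.62],[[0,0,0.6],[0,0,0],0.62],[[0,0,0.6],[0,0,0],0.62],[[0,0,0.6],[0,0,0],0.62],[[0,0,0.6],[0,0,0],0.62],[[0,0,0.6],[0,0,0],0.62],[[0,0,0.5],[0,0,0],0.62],[[0,0,0.3],[0,0,0],0.62],[[0,0,0.13],[0,0,0],0.62]]'
python3 -m inch '[[[0,0,0],[0,0,0],0.5],[[0,0,0],[0,0,0],0.4],[[0,0,0],[0,0,0],0.3],[[0,0,0],[0,0,0],0.3],[[0,0,0],[0,0,0],0.3],[[0,0,0],[0,0,0],0.3],[[0,0,0],[0,0,0],0.3],[[0,0,0],[0,0,0],0.3],[[0,0,0],[0,0,0],0.3],[[0,0,0],[0,0,0],0.3]]' 40
```

```text
t: 31.05
tool_pos: [0.4748, -0.0747, 0.0688]
eef_rot: [0.0, -0.379, 0.925, 0.0]
ft_force: [-0.9, -0.5, -0.2]
opening: 0.626
grasp_force: 0.0
t: 32.3
tool_pos: [0.475, -0.0747, 0.0694]
eef_rot: [0.001, -0.379, 0.926, 0.0]
ft_force: [-0.6, -0.0, 6.2]
opening: 0.393
grasp_force: 39.5
```

```bash
python3 -m inch '[[[0,0,-0.1],[0,0,0],0.3],[[0,0,-0.3],[0,0,0],0.3],[[0,0,-0.5],[0,0,0],0.3],[[0,0,-0.6],[0,0,0],0.3],[[0,0,-0.6],[0,0,0],0.3],[[0,0,-0.6],[0,0,0],0.3],[[0,0,-0.6],[0,0,0],0.3],[[0,0,-0.6],[0,0,0],0.3],[[0,0,-0.4],[0,0,0],0.3],[[0,0,-0.2],[0,0,0],0.3]]'
cat > fin.py <<'E'
from h import *
from fit import geo
P,l,y,z=geo([.6504,-.3875,-.496,.40]); F=P+.1651*l
def target(R):
    w=np.cross(R[:,2],-z); s=np.linalg.norm(w); Rf=Rn.from_rotvec(w/max(s,1e-9)*np.arcsin(s)).as_matrix()@R
    return F+.0464*z, Rf
E
python3 - <<'E'
from fin import *
s,p,R=cur(); print(s['opening'],s['grasp_force'],s['ft_force'],np.round(s['q'],2)); pf,Rf=target(R); print('F',F,'TCP',pf,'z',z); plan(pf,Rf,14)
snap('side','d10.png'); d=cv2.imread('pics/d10.png'); d0=cv2.imread('pics/d7.png')
# is vial there, balls dark in bottom? profile along vial axis in side view
for k in (0,.004,.008,.015,.022,.03,.05): 
    u=proj('side',p+R[:,2]*(.0614-k))[0]; i,j=int(round(u[1])),int(round(u[0])); print(k,(j,i),d[i,j-3:j+4].mean(1).round().astype(int).tolist(),d0[i,j].mean().round())
E
```

```text
t: 33.55
tool_pos: [0.4748, -0.0749, 0.1821]
eef_rot: [0.0, -0.379, 0.926, 0.0]
ft_force: [0.5, 0.3, 0.0]
opening: 0.398
grasp_force: 39.9
0.3975188964347233 39.8650860786438 [0.48361129 0.32814885 0.00397683] [ 0.61  0.81 -1.    1.87  0.84  0.95  1.57]
F [ 0.51665795 -0.3151295   0.15070703] TCP [ 0.50076638 -0.30653025  0.19344426] z [-0.3424908   0.18532862  0.92106099]
14 rows: shift [ 0.411 -0.526  0.038] turn [ 0.313 -0.095  0.   ] | pure shift tool [ 5.76 -7.34 -0.46]
0 (270, 235) [203, 207, 204, 210, 214, 218, 211] 176.0
0.004 (270, 233) [203, 200, 193, 195, 205, 209, 205] 150.0
0.008 (270, 232) [178, 182, 184, 185, 188, 190, 189] 103.0
0.015 (270, 230) [177, 175, 177, 179, 181, 178, 172] 68.0
0.022 (270, 228) [175, 177, 176, 175, 167, 165, 165] 66.0
0.03 (270, 225) [172, 170, 171, 169, 167, 166, 164] 60.0
0.05 (270, 219) [181, 177, 172, 166, 166, 164, 162] 62.0
```

```bash
python3 -m inch '[[[0.41,-0.53,0.04],[0.31,-0.1,0],0.3],[[0.41,-0.53,0.04],[0.31,-0.1,0],0.3],[[0.41,-0.53,0.04],[0.31,-0.1,0],0.3],[[0.41,-0.53,0.04],[0.31,-0.1,0],0.3],[[0.41,-0.53,0.04],[0.31,-0.1,0],0.3],[[0.41,-0.53,0.04],[0.31,-0.1,0],0.3],[[0.41,-0.53,0.04],[0.31,-0.1,0],0.3],[[0.41,-0.53,0.04],[0.31,-0.1,0],0.3],[[0.41,-0.53,0.04],[0.31,-0.1,0],0.3],[[0.41,-0.53,0.04],[0.31,-0.1,0],0.3]]'
python3 - <<'E'
from fin import *
s,p,R=cur(); print(np.round(s['q'],2)); pf,Rf=target(R); plan(pf,Rf,7)
E
```

```text
t: 34.85
tool_pos: [0.4949, -0.2423, 0.1837]
eef_rot: [0.092, -0.375, 0.916, -0.109]
ft_force: [1.0, 0.6, -0.2]
opening: 0.393
grasp_force: 39.8
[ 0.87  0.78 -0.9   1.94  1.19  0.71  1.6 ]
7 rows: shift [ 0.231 -0.292  0.014] turn [ 0.18  -0.048 -0.   ] | pure shift tool [ 1.61 -2.05  0.02]
```

```bash
python3 -m inch '[[[0.23,-0.29,0.01],[0.18,-0.05,0],0.3],[[0.23,-0.29,0.01],[0.18,-0.05,0],0.3],[[0.23,-0.29,0.01],[0.18,-0.05,0],0.3],[[0.23,-0.29,0.01],[0.18,-0.05,0],0.3],[[0.23,-0.29,0.01],[0.18,-0.05,0],0.3],[[0.23,-0.29,0.01],[0.18,-0.05,0],0.3],[[0.23,-0.29,0.01],[0.18,-0.05,0],0.3],[[0,0,0],[0,0,0],0.3],[[0,0,0],[0,0,0],0.3],[[0,0,0],[0,0,0],0.3]]'
python3 - <<'E'
from fin import *
s,p,R=cur(); print(np.round(s['q'],2)); pf,Rf=target(R); plan(pf,Rf,3)
print('bed',p+R[:,2]*.0464,'F',F,'axis err deg',np.degrees(np.arccos(-R[:,2]@z)))
im={n:snap(n,n+'11.png').astype(float).mean(2) for n in ('side','scene')}
for n in im:
  print(n)
  for k in (.0,.004,.01,.015,.02,.028,.04,.055):
    u=proj(n,p+R[:,2]*(.0614-k))[0]; i,j=int(round(u[1])),int(round(u[0])); print(k,(j,i),im[n][i,j-10:j+11].round().astype(int).tolist())
E
```

```text
t: 36.1
tool_pos: [0.5005, -0.3047, 0.1938]
eef_rot: [0.126, -0.371, 0.907, -0.152]
ft_force: [0.0, 0.1, -0.9]
opening: 0.39
grasp_force: 39.8
[ 0.96  0.77 -0.87  1.93  1.33  0.62  1.6 ]
3 rows: shift [ 0.015 -0.017  0.01 ] turn [ 0.008  0.004 -0.   ] | pure shift tool [ 0.05 -0.05  0.03]
bed [ 0.51632414 -0.3131991   0.15104653] F [ 0.51665795 -0.3151295   0.15070703] axis err deg 0.1410504096975884
side
0.0 (330, 260) [61, 56, 59, 71, 105, 148, 173, 180, 182, 198, 215, 220, 221, 217, 206, 170, 131, 90, 65, 57, 56]
0.004 (330, 259) [59, 55, 68, 88, 118, 143, 167, 173, 181, 190, 201, 211, 224, 232, 232, 218, 178, 123, 80, 59, 56]
0.01 (329, 257) [58, 59, 62, 85, 127, 159, 175, 176, 179, 182, 186, 195, 208, 224, 237, 241, 239, 227, 176, 107, 65]
0.015 (328, 255) [59, 57, 63, 80, 118, 163, 188, 193, 182, 183, 185, 186, 196, 206, 214, 226, 227, 224, 198, 147, 91]
0.02 (328, 253) [54, 59, 75, 117, 160, 190, 196, 194, 187, 184, 179, 176, 178, 182, 186, 191, 192, 183, 148, 103, 71]
0.028 (327, 251) [57, 61, 73, 109, 155, 191, 202, 195, 189, 182, 177, 174, 173, 178, 183, 186, 193, 192, 175,
[... 518 characters left out ...]
5, 131, 137, 150, 169, 184, 184, 178, 170, 163, 154, 134, 122, 129, 136, 134, 135, 134, 134]
0.015 (342, 193) [115, 127, 133, 135, 135, 136, 146, 166, 175, 174, 165, 155, 144, 130, 125, 130, 135, 134, 135, 134, 136]
0.02 (342, 192) [120, 131, 136, 135, 135, 127, 128, 141, 150, 152, 149, 142, 136, 131, 128, 130, 134, 136, 135, 134, 134]
0.028 (342, 191) [121, 131, 135, 134, 136, 128, 127, 129, 134, 137, 136, 137, 133, 130, 127, 123, 132, 134, 135, 137, 136]
0.04 (343, 189) [132, 135, 134, 136, 135, 129, 122, 128, 127, 118, 114, 114, 114, 117, 122, 132, 135, 135, 135, 135, 135]
0.055 (344, 186) [129, 136, 135, 136, 133, 131, 125, 113, 86, 66, 69, 74, 97, 113, 124, 132, 136, 135, 136, 136, 134]
```

```bash
python3 -m inch '[[[0.03,-0.03,0.02],[0,0,0],0.3],[[0.02,-0.02,0.01],[0,0,0],0.3],[[0,0,0],[0,0,0],0.3],[[0,0,0],[0,0,0],0.3],[[0,0,0],[0,0,0],0.3],[[0,0,0],[0,0,0],0.3],[[0,0,0],[0,0,0],0.3],[[0,0,0],[0,0,0],0.3],[[0,0,0],[0,0,0],0.3],[[0,0,0],[0,0,0],0.3]]'
python3 - <<'E'
from fin import *
s,p,R=cur(); b=p+R[:,2]*.0464; print('bed err mm',(b-F)*1000, s['grasp_force'])
if np.linalg.norm(b-F)<.003: print(robot.job_done())
E
```

```text
t: 37.45
tool_pos: [0.5005, -0.3069, 0.1934]
eef_rot: [0.126, -0.371, 0.907, -0.153]
ft_force: [-0.1, 0.3, -1.7]
opening: 0.394
grasp_force: 39.8
bed err mm [-0.26314183 -0.22601116 -0.04466451] 39.839550107717514
the job is handed in; nothing more can be done
None
```

I handed the job in at 37.5 s: the scoop is emptied and flat on the bench, the funnel hangs in the middle socket, and the vial is held mouth-up within 1 mm of where I measured the focus point, leaning 0.40 rad. The 0.40 rad lean is my estimate of the camera's tilt, good to about 0.02 to 0.03 rad, and I did not count the five balls in the vial; the scoop is empty and I saw no stray balls.

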